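# Bring the stage pointer opposite the wax block

## Robot

A 6-joint arm with a two-finger parallel gripper is mounted at the origin on the work surface. World frame = base frame: x ahead of the robot, y to its left, z up, the work surface at z = 0. Lengths are in mm, angles in rad, forces in N, time in s.
With the tool pointing down it reaches from about 425 to 925 mm from the base axis. Payload 12.5 kg.
Tool frame: the origin (TCP) lies at the very end of the fingers, on their centre line; the grasp point (between the pads) lies 19 mm behind it; z points along the fingers, y is the line along which they close (so a half turn about z gives the same grasp; the last joint's range is limited). The gripper opens to 85 mm and grips with 20 to 120 N. Pads are 22 mm wide; open, the fingers measure 114 mm over their backs; the gripper's body (76 mm by 85 mm) begins 54 mm behind the grasp point. The pads swing forward as they close: fully open they stand 13 mm farther back than shut.
Start: joints at [-0.106, 0.491, 1.559, -0, 1.092, -0.106], TCP at [625.016, 0.021, 231.327] pointing down, gripper open.
Joint ranges: [-3.1, 3.1], [-0.84, 2.19], [0.05, 2.79], [-1.13, 4.28], [0.06, 2.93], [-2.69, 2.69]. Speed limits (rad/s): [2.22, 2.22, 2.79, 3.14, 3.14, 3.14].

## Interface

Orientations are given as a rotation vector (axis times angle).
In Python, from workcell import arm gives the robot as it stands.
- The arm moves only by the tool jog_arm, never from a script. Its argument "commands" is a list of rows, each a list of 3 entries, a list of its own where there are three numbers: the shift along the tool's x, y, z each as a share of 0.5 m, from -1 to 1, then the turn about the tool's z as a share of 2 pi rad, from -1 to 1, then the opening, from -1 (shut) to 1 (fully open). In form: [[[dx, dy, dz], twist, grip], ...]. A call has 1 to 8 rows; each row is the pose to reach, as a shift and turn from the pose commanded when the call began, along the tool's axes at that moment, turning the shorter way round; what a row does not reach only later rows make up. A row lasts 1/12 s, in which the tool goes at most 41.7 mm and 7.16 degrees, less where a joint would pass 70% of its speed; a pose out of reach is approached as far as the arm can. A call with a number of a shift or a turn outside -1 to 1 is refused whole. A call with a gripper value outside its range is refused whole. The fingers move at their own pace and stop on an object; "grip_force" is the grip in N (left out, the last holds). Time passes only in rows, so rows that repeat a pose let the fingers close. It gives the time, the measured TCP pose, the force, the opening and the grip force at its end, in the units of the state.
- arm.get_state(): the state, without advancing time (a new reading comes with each control period).
- arm.read_camera(name): name is "scene" or "side" or "wrist"; returns a dict with "img" (400x640x3 uint8, red, green, blue), "z_map" (400x640 float32, mm along the optical axis (not along the pixel's ray), 0 where there is no reading), "fx", "fy", "cx", "cy" (pixels), "extrinsics" (4x4, takes a point from world to camera coordinates); the wrist camera has in their place "tool_from_camera" (4x4, takes a point from camera to tool coordinates, whose origin is the TCP and whose axes are the flange's). Camera axes: x right, y up, looking along -z (the intrinsics and any distortion apply to the point x, -y, -z); pixel columns grow to the right and rows downward; lengths in mm; the calibration is good to about 2 mm. A picture is of the moment at which its call begins: read the wrist's pose just before it.
- arm.sign_off(): hands the job in; it is judged then, once.
Trained networks look in a picture, given as the dict that the camera call returned (one of the last four; its "shot" number tells which), for a name from the list of things; names that differ only in an ending like _2 or _b are one class to them, and where a whole thing is asked for, a point or a joint stands for the part that bears it (a point fixed in the world has none). Each returns a list of dicts, best first, with "score" (0 to 1); they miss things now and then, are a little off and sometimes report something else, mostly with a low value. They report only what shows in the picture. A call takes as long as a camera call.
- arm.cut_out(picture, query): "region" (400x640 bool, what is visible of it) and "location" ([column, row] in pixels, amid what is visible of it).
The state is a dict: "t": time; "joint_positions": joint angles; "joint_vel": joint speeds; "joint_torque": joint torques, N m; "eef_pos": TCP position; "ee_rot": TCP orientation; "force": force on the tool from outside, world axes, zero at the start; "moment": the same for the moment, N m; "width": finger opening in mm; "grip_force": force on a finger pad.
Only numpy, scipy, OpenCV 4.12 (cv2) and the standard library are available. Lean on these libraries where they do the work, as an engineer would, in place of code of your own. Each camera call takes 0.05 s, during which the arm holds its last target. There are 200 camera calls.

## Task

On the block-alignment stage, turn the black bar knob on the sliding carriage until the carriage's pointer stands opposite the middle of the wax block held in its clamp, then let go of the knob. The neighbouring clamp is empty: do not set the pointer to that one.

Things in the scene. Friction and masses are not known exactly. Their poses are not given: they have to be found in the camera images.
- knob: Black bar knob on top of the carriage: steel disc 48 mm across, 8 mm high, carrying an upright bar 44 long, 16 thick, top 47 mm above the origin. Origin: on the axis under the disc, 83 mm above the bench; z up, x along the bar, y across it. Pinch the bar from above 33 mm over the origin; nothing near is higher than 14 mm over it. At the start its y axis points along the slide, to the robot's left.
- carriage (a joint): Travel of the aluminium carriage along its slide in m: 0 at the start, + to the robot's left, limits +-0.058. Geared to the knob, which rides on it: anticlockwise seen from above moves carriage and knob left, clockwise right, 40 mm per radian, so the knob's axis shifts sideways as it turns and must be followed. 0.7 to 1.2 rad are needed. Turning takes about 0.2 N m; it stays where left.
- pointer (a point): Tip of the thin black pointer, 5 mm wide, that sticks out of the carriage's far side towards the clamps, 100 mm from the knob's axis and 78 mm above the bench; it moves with the carriage. Axes: y along the slide to the robot's left, x away from the robot to the clamps, z up; they do not turn with the knob.
- wax_clamp: Fixed aluminium clamp, 36 x 42 mm, 56 mm high, on the far ledge, holding an ivory wax block 27 mm wide that stands 15 mm above its two jaws. Origin: middle of its underside, 22 mm above the bench; y along the slide, z up; the block's middle is at y = 0. It is 28 to 48 mm left or right of the pointer's start; a like clamp with nothing in it stands on the other side.

How it is judged:
By the outcome, as a careful person would: the job done as asked, in the order asked, and still so for the second after the job is handed in, with the robot touching nothing.
It also fails if it takes over 38 s, if anything falls off the work surface, if the arm or the gripper's body presses on something with over 40 N, if the wrist force passes 120 N, or if a joint passes its speed limit or range.

## Working session

There is one attempt and no reset: what is moved stays moved. The work goes in short steps, Python scripts to look and compute and a tool call to move; the robot and the scene stay as the last step left them, time stands still between calls to the robot, and variables do not carry over. Pictures are saved under pics/ and viewed, at most 10 in all, crops included, and the job is handed in when it is done.

Besides the shell and the picture viewer there is one more tool, called as name([rows], argument=value, ...), one row to a line, values as JSON. jog_arm: Moves the arm, as the interface text tells. Shift numbers are shares of 0.5 m and turn numbers shares of 2 pi rad, none past 1 either way. Its arguments: {"type":"object","properties":{"commands":{"type":"array"},"grip_force":{"type":"number"}},"required":["commands"]}

```bash
mkdir -p pics; cat > h.py <<'E'
import numpy as np, cv2
from scipy.spatial.transform import Rotation as R
from workcell import arm
def cam(name):
    s=arm.get_state(); p=arm.read_camera(name)
    if name=="wrist":
        T=np.eye(4);T[:3,:3]=R.from_rotvec(s["ee_rot"]).as_matrix();T[:3,3]=s["eef_pos"]
        p["W"]=T@np.array(p["tool_from_camera"])
    else: p["W"]=np.linalg.inv(np.array(p["extrinsics"]))
    return p
def pts(p,m):
    v,u=np.nonzero(m&(p["z_map"]>0)); z=p["z_map"][v,u]
    c=np.c_[(u-p["cx"])/p["fx"]*z,-(v-p["cy"])/p["fy"]*z,-z,np.ones(len(z))]
    return (c@p["W"].T)[:,:3]
def save(p,f): cv2.imwrite("pics/"+f,p["img"][:,:,::-1])
E
python3 - <<'E'
from h import *
print({k:np.round(v,3) for k,v in arm.get_state().items()})
for n in ["scene","wrist"]:
    p=cam(n); save(p,n+"0.png"); print(n,[k for k in p],p["fx"],np.round(p["W"],2).tolist())
    for q in ["knob","wax_clamp","pointer","carriage"]:
        for d in arm.cut_out(p,q)[:3]:
            P=pts(p,d["region"]); print(q,round(d["score"],2),d["location"],len(P), np.round(np.percentile(P,[2,50,98],axis=0)).tolist() if len(P) else "")
E
```

```text
{'t': np.float64(0.0), 'joint_positions': array([-0.106,  0.492,  1.559, -0.   ,  1.092, -0.106]), 'joint_vel': array([-0.   , -0.001,  0.001, -0.001,  0.001, -0.001]), 'joint_torque': array([-0.0000e+00, -6.1845e+01, -2.6160e+01, -0.0000e+00,  4.0000e-03,
       -0.0000e+00]), 'eef_pos': array([6.24767e+02, 5.10000e-02, 2.30712e+02]), 'ee_rot': array([-2.221e+00, -2.221e+00,  1.000e-03]), 'force': array([ 0.243,  0.013, -0.063]), 'moment': array([-0.013,  0.021,  0.009]), 'grip_force': np.float64(0.0), 'width': np.float64(85.513)}
scene ['img', 'z_map', 'fx', 'fy', 'cx', 'cy', 'extrinsics', 'shot', 'W'] 438.36274975348874 [[-0.34, -0.72, 0.6, 987.93], [0.94, -0.26, 0.23, 175.31], [-0.01, 0.64, 0.77, 592.53], [0.0, 0.0, 0.0, 1.0]]
knob 0.91 [314.1, 165.7] 836 [[533.0, -27.0, 85.0], [560.0, -1.0, 104.0], [574.0, 15.0, 132.0]]
knob 0.55 [312.0, 184.0] 4116 [[500.0, -47.0, 23.0], [574.0, -0.0, 83.0], [624.0, 35.0, 131.0]]
wax_clamp 0.7 [314.2, 183.5] 4064 [[502.0, -47.0, 50.0], [574.0, -0.0, 83.0], [624.0, 35.0, 131.0]]
wax_clamp 0.6 [266.8, 243.0] 1287 [[669.0, -52.0, 29.0], [693.0, -28.0, 70.0], [700.0, -13.0, 96.0]]
pointer 0.93 [314.3, 184.3] 4084 [[501.0, -46.0, 52.0], [574.0, -0.0, 83.0], [624.0, 35.0, 131.0]]
carriage 0.94 [312.8, 183.9] 3994 [[502.0, -46.0, 55.0], [574.0, -0.0, 83.0], [624.0, 35.0, 131.0]]
wrist ['img', 'z_map', 'fx', 'fy', 'cx', 'cy', 'tool_from_camera', 'shot', 'W'] 281.6783208640716 [[1.0, 0.0, 0.0, 623.76], [-0.0, 0.95, 0.31, 77.52], [-0.0, -0.31, 0.95, 373.25], [0.0, 0.0, 0.0, 1.0]]
knob 0.58 [244.6, 192.7] 1881 [[530.0, -16.0, 87.0], [552.0, 0.0, 116.0], [572.0, 15.0, 131.0]]
wax_clamp 0.68 [366.6, 203.8] 1547 [[663.0, -52.0, 22.0], [677.0, -23.0, 78.0], [695.0, -12.0, 95.0]]
pointer 0.69 [261.3, 184.8] 9145 [[499.0, -46.0, 55.0], [563.0, 1.0, 82.0], [623.0, 36.0, 130.0]]
carriage 0.94 [258.5, 188.2] 8911 [[500.0, -45.0, 57.0], [563.0, 1.0, 82.0], [622.0, 35.0, 130.0]]
```

View pics/scene0.png

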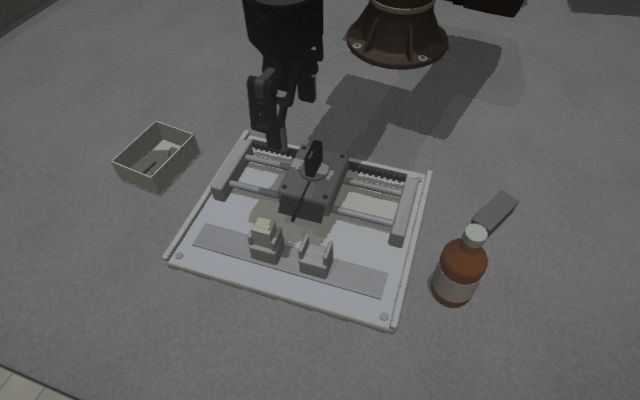

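View pics/wrist0.png

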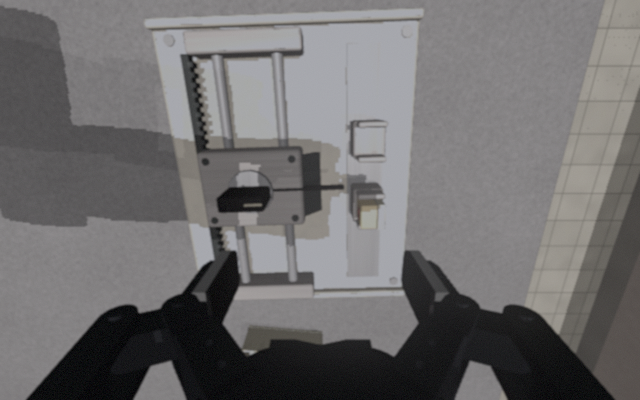

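```bash
cat > m.py <<'E'
from h import *
def measure(n):
    p=cam(n); allP=np.zeros(p["z_map"].shape+(3,)); m=p["z_map"]>0; allP[m]=pts(p,m)
    Z=allP[...,2]; X=allP[...,0];Y=allP[...,1]; g=p["img"].astype(int)
    reg=(X>490)&(X<630)&(abs(Y)<110)
    top=reg&(Z>122)&(Z<136); P=allP[top][:,:2].astype(np.float32)
    if len(P)>20: print(n,"bar top",len(P),cv2.minAreaRect(P),np.median(Z[top]))
    car=reg&(Z>72)&(Z<90); P=allP[car][:,:2].astype(np.float32)
    print("carriage",cv2.minAreaRect(P))
    b=(g[...,0]+g[...,1]-2*g[...,2]); iv=(X>650)&(X<720)&(abs(Y)<100)&(Z>80)&(Z<100); P=allP[iv]
    print("wax",len(P),np.percentile(P,[2,50,98],axis=0).round(1).tolist(),cv2.minAreaRect(P[:,:2].astype(np.float32)))
    pt=(X>625)&(X<660)&(abs(Y)<90)&(Z>65)&(Z<90); P=allP[pt]
    if len(P): print("ptr",len(P),np.percentile(P,[2,50,98],axis=0).round(1).tolist())
    cl=(X>655)&(X<720)&(abs(Y)<90)&(Z>68)&(Z<80)
    print("clamps",np.percentile(allP[cl],[2,98],axis=0).round(1).tolist())
    ch=allP[(Z>3)&(Z<30)&(X>480)&(X<760)&(abs(Y)<200)]
    print("stage",cv2.minAreaRect(ch[:,:2].astype(np.float32)))
    return p
if __name__=="__main__":
    for n in ["wrist","scene","side"]: p=measure(n)
    save(p,"side0.png")
E
python3 m.py
```

```text
wrist bar top 836 ((550.5224609375, -7.038741111755371), (43.492034912109375, 16.54391098022461), 2.2992119789123535) 129.26418483462646
carriage ((562.4072265625, -6.204891204833984), (133.5416259765625, 84.39625549316406), 1.6957643032073975)
wax 710 [[666.8, -46.4, 81.9], [679.6, -31.0, 93.1], [692.4, -18.8, 95.0]] ((677.7611694335938, 7.735530853271484), (26.642108917236328, 110.43971252441406), 2.8965067863464355)
ptr 114 [[625.8, -6.0, 75.8], [637.7, -3.6, 80.4], [648.5, -1.5, 82.0]]
clamps [[664.3, -50.7, 69.0], [693.0, 64.6, 79.5]]
stage ((611.746337890625, -4.797332763671875), (257.72552490234375, 360.1397705078125), 1.6428511142730713)
scene bar top 270 ((550.5975952148438, -6.804104804992676), (45.1230583190918, 15.562406539916992), 2.245126247406006) 130.31042412682288
carriage ((562.858642578125, -6.8021087646484375), (133.5396728515625, 84.80595397949219), 1.894386649131775)
wax 473 [[668.7, -47.0, 80.2], [685.4, -30.6, 93.8], [694.0, 60.3, 96.4]] ((680.7085571289062, 5.835853576660156), (27.505828857421875, 116.52252960205078), 1.3948955535888672)
ptr 63 [[626.0, -7.1,
[... 166 characters left out ...]
75, 399.16705322265625), 0.008724480867385864)
side bar top 427 ((552.3369750976562, -5.524194717407227), (44.166419982910156, 18.606632232666016), 3.5709798336029053) 130.45557424297994
carriage ((563.6695556640625, -5.022159576416016), (132.70452880859375, 87.27405548095703), 1.7511181831359863)
wax 458 [[668.6, -44.9, 80.2], [680.9, -24.2, 93.8], [694.3, 63.6, 96.7]] ((672.6315307617188, 8.093536376953125), (44.519004821777344, 115.75895690917969), 1.099414587020874)
ptr 87 [[626.1, -5.8, 76.6], [638.7, -1.8, 81.4], [651.1, 0.1, 83.3]]
clamps [[666.3, -49.1, 68.4], [695.3, 66.3, 79.8]]
stage ((619.8523559570312, 7.144683837890625), (385.1309814453125, 279.688720703125), 89.99759674072266)
```

jog_arm([
  [[-0.0138,-0.149,0.083],-0.255,1],
  [[-0.0138,-0.149,0.083],-0.255,1],
  [[-0.0138,-0.149,0.083],-0.255,1],
  [[-0.0138,-0.149,0.083],-0.255,1],
  [[-0.0138,-0.149,0.083],-0.255,1],
  [[-0.0138,-0.149,0.083],-0.255,1],
  [[-0.0138,-0.149,0.083],-0.255,1],
  [[-0.0138,-0.149,0.083],-0.255,1],
], grip_force=60)

```text
t: 1.32
eef_pos: [550.5, -6.9, 189.9]
ee_rot: [0.875, 3.017, 0.0]
force: [0.4, 0.9, -0.5]
width: 85.3
grip_force: 0.0
```

jog_arm([
  [[0,0,0],-0.095,1],
  [[0,0,0],-0.095,1],
  [[0,0,0],-0.095,1],
  [[0,0,0],-0.095,1],
  [[0,0,0],-0.095,1],
  [[0,0,0],-0.095,1],
])

```text
t: 1.82
eef_pos: [550.5, -6.9, 189.9]
ee_rot: [-0.048, 3.141, -0.0]
force: [-0.0, 1.7, 0.6]
width: 85.2
grip_force: 0.0
```

```bash
python3 - <<'E'
from m import *
s=arm.get_state(); print(s["eef_pos"],s["ee_rot"],s["joint_positions"])
p=measure("wrist"); save(p,"wrist1.png")
E
```

```text
[550.54993927  -6.90645894 189.88419245] [-4.78368252e-02  3.14102611e+00 -8.42753326e-05] [-1.32509827e-01  4.33530858e-01  1.79088180e+00 -2.93446164e-05
  9.16972008e-01 -1.73374532e+00]
wrist bar top 1088 ((549.0760498046875, -6.952581405639648), (43.04433822631836, 15.59083366394043), 2.37548828125) 129.34636516387812
carriage ((562.3380737304688, -6.176746368408203), (135.38381958007812, 84.99620056152344), 1.9093196392059326)
wax 799 [[665.8, -46.3, 80.9], [675.0, -32.7, 92.8], [691.1, -19.2, 95.0]] ((678.5082397460938, -32.95215606689453), (26.625059127807617, 29.102760314941406), 1.1018142700195312)
ptr 99 [[625.4, -6.4, 79.3], [636.5, -4.1, 80.5], [647.7, -1.8, 81.5]]
clamps [[663.2, -53.0, 68.5], [692.3, 63.8, 79.3]]
stage ((607.1092529296875, -5.0968475341796875), (262.75238037109375, 360.39593505859375), 1.4445316791534424)
```

View pics/wrist1.png

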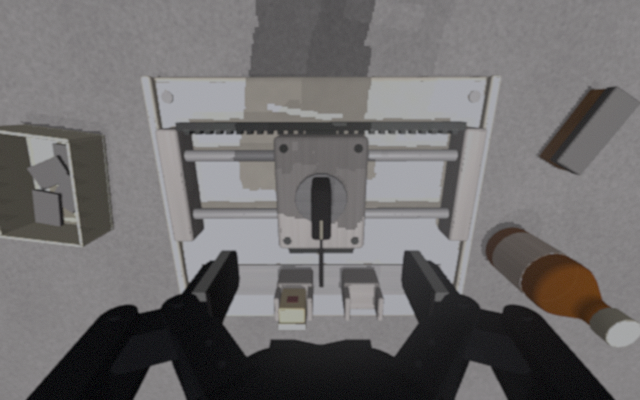

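jog_arm([
  [[0,0,0.06],0,1],
  [[0,0,0.12],0,1],
  [[0,0,0.16],0,1],
  [[0,0,0.18],0,1],
  [[0,0,0.18],0,-1],
  [[0,0,0.18],0,-1],
  [[0,0,0.18],0,-1],
  [[0,0,0.18],0,-1],
])

```text
t: 2.53
eef_pos: [551.2, -7.0, 101.1]
ee_rot: [-0.04, 3.139, -0.001]
force: [-0.9, 0.6, -0.6]
width: 38.6
grip_force: 0.0
```

jog_arm([
  [[0,0,0],0,-1],
  [[0,0,0],0,-1],
  [[0,0,0],0,-1],
  [[0,0,0],0,-1],
  [[0,0,0],0,-1],
  [[0,0,0],0,-1],
])

```text
t: 3.03
eef_pos: [550.9, -6.8, 100.9]
ee_rot: [-0.04, 3.14, 0.0]
force: [-0.7, 1.1, 6.2]
width: 15.0
grip_force: 58.4
```

jog_arm([
  [[0,-0.005,0],0.01,-1],
  [[0,-0.01,0],0.02,-1],
  [[0,-0.0151,0],0.03,-1],
  [[0,-0.0201,0],0.04,-1],
  [[0,-0.0251,0],0.05,-1],
  [[0,-0.0302,0],0.06,-1],
  [[0,-0.0352,0],0.07,-1],
  [[0,-0.0402,0],0.08,-1],
])

```text
t: 3.7
eef_pos: [551.5, -26.8, 100.9]
ee_rot: [0.746, 3.05, 0.001]
force: [-0.5, 4.0, 6.5]
width: 15.3
grip_force: 58.6
```

```bash
python3 - <<'E'
from m import *
s=arm.get_state(); print(s["eef_pos"],s["ee_rot"],s["moment"],s["force"],s["width"])
for n in ["wrist","scene"]: p=measure(n)
E
```

```text
[551.53686528 -26.80910988 100.8756768 ] [7.45764824e-01 3.04988114e+00 7.68966963e-04] [0.51107835 0.07904998 0.13411356] [-0.50699492  4.00296596  6.52351656] 15.328158965799215
wrist bar top 3573 ((549.82373046875, -27.012348175048828), (39.42897033691406, 39.13346481323242), 17.42124366760254) 129.30858540923228
carriage ((550.2012329101562, -26.939788818359375), (109.57592010498047, 84.2298583984375), 1.865081548690796)
wax 4 [[666.5, -21.2, 80.1], [667.4, -20.5, 81.6], [669.3, -20.2, 81.9]] ((667.99267578125, -20.672449111938477), (2.9014828205108643, 0.7815877199172974), 14.960103034973145)
clamps [[662.3, -21.5, 68.5], [691.4, 64.1, 79.1]]
stage ((607.9727172851562, -5.55072021484375), (255.95217895507812, 367.3329162597656), 0.0018361207330599427)
scene bar top 229 ((558.3414306640625, -27.026700973510742), (33.65665817260742, 36.915061950683594), 46.25769805908203) 130.02399980094538
carriage ((563.4760131835938, -27.38140106201172), (132.16664123535156, 84.50965881347656), 1.7777985334396362)
wax 478 [[668.5, -46.9, 80.1], [685.3, -30.2, 94.0], [693.9, 60.7, 96.7]] ((672.068115234375, 5.794506072998047), (43.940670013427734, 115.74635314941406), 1.4140424728393555)
ptr 62 [[626.6, -27.8, 76.4], [640.1, -24.5, 81.3], [650.9, -22.4, 83.5]]
clamps [[666.7, -53.4, 68.5], [696.2, 64.3, 79.9]]
stage ((619.887939453125, -0.2958526611328125), (279.5418395996094, 399.53741455078125), 0.07753532379865646)
```

jog_arm([
  [[-0.0024,-0.0042,0],0.0096,-1],
  [[-0.0047,-0.0084,0],0.0192,-1],
  [[-0.007,-0.0125,0],0.0288,-1],
  [[-0.0094,-0.0167,0],0.0384,-1],
  [[-0.0094,-0.0167,0],0.0384,-1],
  [[-0.0094,-0.0167,0],0.0384,-1],
])

```text
t: 4.3
eef_pos: [551.8, -36.5, 100.9]
ee_rot: [1.105, 2.939, 0.001]
force: [-0.5, 2.4, 6.1]
width: 15.0
grip_force: 58.8
```

```bash
python3 - <<'E'
from m import *
s=arm.get_state(); print(s["eef_pos"],s["ee_rot"],s["moment"],s["force"],s["width"])
for n in ["scene","side"]:
    p=measure(n); a=p["img"][150:300,200:400] if n=="scene" else p["img"]
    cv2.imwrite(f"pics/{n}2.png",cv2.resize(a,None,fx=4,fy=4,interpolation=2)[:,:,::-1] if n=="scene" else a[:,:,::-1])
E
```

```text
[551.83131834 -36.48834877 100.86235967] [1.10477732e+00 2.93917434e+00 1.08155516e-03] [ 0.24582248  0.14717013 -0.15109215] [-0.52270941  2.35922753  6.07240484] 14.958305340916596
scene bar top 203 ((557.9985961914062, -41.071327209472656), (39.988624572753906, 31.046964645385742), 43.513092041015625) 129.7418605914895
carriage ((563.1969604492188, -37.00322341918945), (133.33477783203125, 84.88520812988281), 1.5156205892562866)
wax 480 [[668.4, -47.0, 80.1], [684.4, -30.5, 93.8], [694.0, 60.9, 96.4]] ((671.0519409179688, 5.389610290527344), (44.505149841308594, 117.24397277832031), 2.6565678119659424)
ptr 71 [[625.6, -37.3, 76.4], [638.9, -33.8, 81.4], [650.9, -32.1, 84.0]]
clamps [[666.2, -53.1, 68.6], [696.3, 64.2, 79.9]]
stage ((618.9581298828125, 2.5866241455078125), (392.2037658691406, 278.3365478515625), 89.87700653076172)
side bar top 361 ((552.32470703125, -32.217811584472656), (38.78803634643555, 33.54780960083008), 0.9514521956443787) 130.59817880608824
carriage ((564.1181640625, -34.7626838684082), (131.76272583007812, 86.12271118164062), 1.7518134117126465)
wax 459 [[668.0, -44.3, 80.3], [680.6, -24.3, 93.5], [694.1, 63.5, 97.0]] ((672.7444458007812, 9.775081634521484), (45.192352294921875, 112.61529541015625), 0.3040732443332672)
ptr 86 [[625.7, -35.8, 76.0], [638.6, -32.0, 81.6], [652.1, -30.1, 84.2]]
clamps [[666.0, -50.6, 68.3], [695.1, 66.2, 79.9]]
stage ((619.867919921875, 3.939178466796875), (391.97918701171875, 279.76739501953125), 89.98683166503906)
```

View pics/scene2.png

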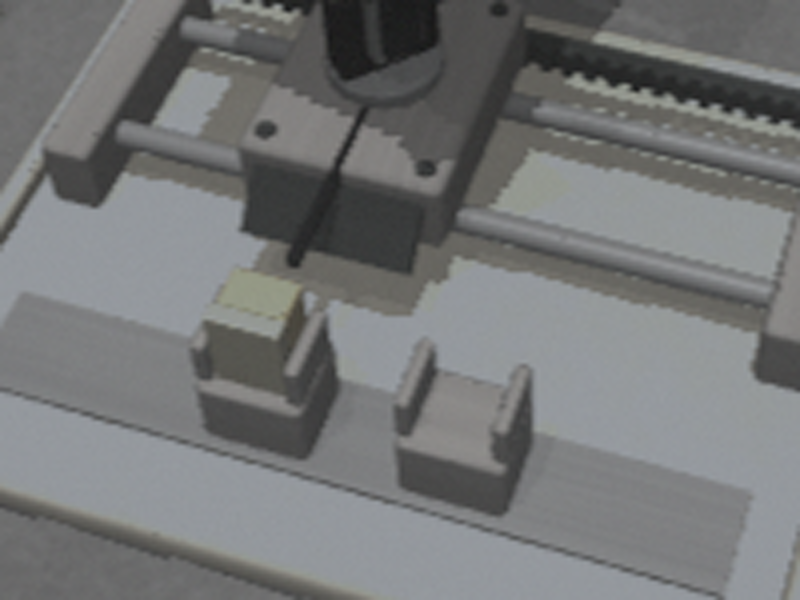

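jog_arm([
  [[0,0,0],0,0.2],
  [[0,0,0],0,0.2],
  [[0,0,0],0,0.2],
  [[0,0,0],0,0.2],
  [[0,0,-0.06],0,0.2],
  [[0,0,-0.12],0,0.2],
  [[0,0,-0.18],0,0.2],
  [[0,0,-0.24],0,0.2],
])

```text
t: 5.07
eef_pos: [551.1, -36.5, 221.1]
ee_rot: [-1.103, -2.941, 0.0]
force: [0.1, 1.1, 0.6]
width: 50.8
grip_force: 0.0
```

jog_arm([
  [[0,0,0],-0.12,0.2],
  [[0,0,0],-0.12,0.2],
  [[0,0,0],-0.12,0.2],
  [[0,0,0],-0.12,0.2],
  [[0,0,0],-0.12,0.2],
  [[0,0,0],-0.12,0.2],
  [[0,0,0],-0.12,0.2],
  [[0,0,0],-0.12,0.2],
])

```text
t: 5.73
eef_pos: [551.3, -36.5, 219.7]
ee_rot: [0.051, -3.141, 0.0]
force: [0.1, -0.4, 0.2]
width: 51.4
grip_force: 0.0
```

```bash
python3 - <<'E'
from m import *
s=arm.get_state(); print(s["eef_pos"],s["ee_rot"],s["width"])
p=measure("wrist"); a=p["img"][100:340,200:460]
cv2.imwrite("pics/wrist3.png",cv2.resize(a,None,fx=2.5,fy=2.5,interpolation=2)[:,:,::-1]); measure("scene")
E
```

```text
[551.31802663 -36.54951994 219.73926307] [ 5.12270041e-02 -3.14106321e+00  6.69418721e-06] 51.439903260193105
wrist bar top 913 ((550.5241088867188, -36.78704071044922), (16.315303802490234, 43.83311462402344), 48.93235778808594) 129.26494770106854
carriage ((562.8756103515625, -36.403568267822266), (134.39627075195312, 85.3656005859375), 1.8633700609207153)
wax 648 [[666.0, -46.4, 81.2], [675.5, -33.3, 92.9], [691.8, -19.6, 94.8]] ((679.2022094726562, -33.26954650878906), (28.49616050720215, 28.024311065673828), 0.625608503818512)
ptr 77 [[626.1, -36.0, 79.3], [637.7, -34.2, 80.6], [648.9, -32.0, 81.9]]
clamps [[665.3, -53.5, 68.2], [692.9, 27.4, 79.4]]
stage ((607.1383666992188, -4.7767791748046875), (263.8988342285156, 359.21124267578125), 1.8010096549987793)
scene bar top 305 ((552.4667358398438, -37.645111083984375), (17.75101661682129, 43.78670883178711), 51.72254943847656) 130.13423654572142
carriage ((563.5838623046875, -36.620697021484375), (132.90943908691406, 84.75398254394531), 2.2306981086730957)
wax 475 [[668.6, -47.2, 80.2], [684.8, -30.6, 93.9], [694.0, 59.3, 96.7]] ((671.6893920898438, 4.897739410400391), (44.279048919677734, 115.72454833984375), 1.6953669786453247)
ptr 72 [[625.7, -37.7, 76.2], [638.7, -33.9, 81.3], [651.3, -32.1, 83.7]]
clamps [[666.9, -53.0, 68.4], [696.5, 64.3, 79.9]]
stage ((619.7420654296875, -0.6534576416015625), (279.4403076171875, 398.2752380371094), 0.06321831047534943)
```

View pics/wrist3.png

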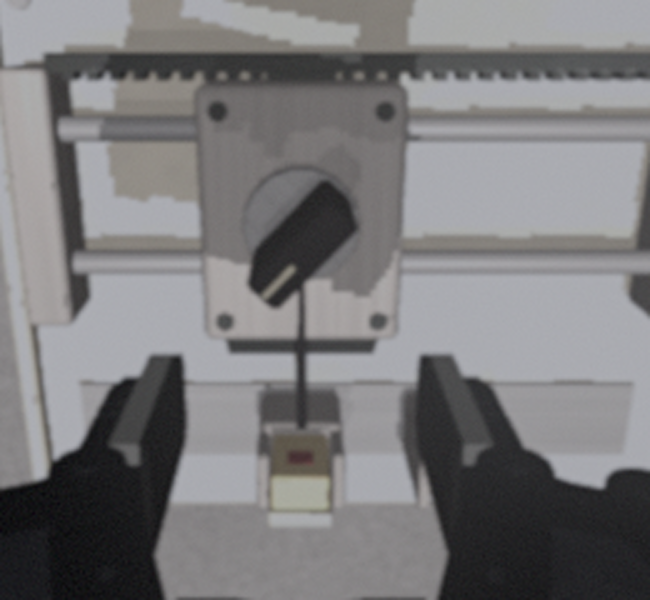

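The close-up shows the pointer tip at column 302 and the wax block spanning 270–332, centre 301, so they are lined up. The gripper is clear of the knob.

```bash
python3 -c "
from workcell import arm
print(arm.sign_off())"
```

```text
the job is handed in; nothing more can be done
None
```

I turned the knob about 0.75 rad clockwise, which put the pointer within about 0.5 mm of the wax block's middle; I then released the knob, raised the gripper clear, and handed the job in at about 6 s.

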